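Pack the microscope service tray and slide it onto its mat

TASK

Put the microscope service kit away: lay the brush, the spatula and the T-shaped bracket flat in the tray, each right down in the compartment of its own shape, and slide the tray over the bench, without lifting it, until it stands wholly on the black mat with its parts still in place. The bracket starts on the mat, so it has to be off there before the tray arrives; do not knock or shift the dropper bottles, the tube block or the cell counter.

Things in the scene. Friction and masses are not known exactly. Their poses are not given: they have to be found in the camera images.
- tray: Loose tray, white moulded blocks on a grey floor, 190 (x) by 144 (y) by 18 mm high, 450 g; origin: centre of its underside. Floor 4 thick; the blocks rise to 18 and leave three 14 deep compartments side by side along x (see the _place points), crossed by an open finger trough along y (x from -28 to 28, floor level, open at both sides). A part fits only its own compartment, one way round.
- brush_place (a point): Middle of the brush's compartment, on the tray's floor (4 mm above its underside), on the tray's line y = +44. 170 mm long, 20 wide, and 28 wide from x = 44 to its head end at the tray's +x: the brush's head goes to +x. About 4 mm spare at each side, 5 at each end. Axes as the tray's. In the trough there are 38 mm from its centre line to the next part.
- spatula_place (a point): Middle of the spatula's compartment, on the tray's floor, on the tray's line y = 0. 146 mm long, 20 wide, and 36 wide beyond the trough at its head end, which is at the tray's -x: the spatula's blade goes to -x. About 4 mm spare at each side, 5 at each end. Axes as the tray's (so the spatula's x is opposite). In the trough there are 37 mm from its centre line to the next parts.
- bracket_place (a point): Middle of the bracket's compartment, on the tray's floor, on the tray's line y = -44. 122 mm long, 22 wide, and 48 wide from x = 36 to its head end at the tray's +x: the bracket's crossbar goes to +x. About 4 mm spare at each side, 5 at each end. Axes as the tray's. In the trough there are 38 mm from its centre line to the next part.
- mat: Thin black rubber mat, flush with the bench (no step), 230 (x) by 184 (y); origin at its centre. It stays where it is. The tray's long side goes along its long side, either way round; all sizes in mm.
- brush_mid (a point): Lens brush, 160 long in all, lying flat: light wooden handle 12 wide and 10 high, steel ferrule 15 wide, black head 20 wide and 28 long. The point is the middle of its length, 5 above its underside, on the handle, which is 12 wide from 80 behind this point to 16 ahead of it. 35 g, centre of mass 8 ahead of the point. Its x axis points from the handle end to the head; z is up when it lies face up.
- spatula_mid (a point): Spatula, 136 long in all, lying flat: black handle 12 wide and 10 high, flat steel blade 28 wide, 44 long and 4 thick. The point is the middle of its length, 5 above its underside, on the handle, which reaches from 68 behind this point to 24 ahead of it. 40 g, balanced at the point. Its x axis points from the handle end to the head; z is up when it lies face up.
- bracket_mid (a point): Flat T-shaped aluminium bracket, 112 long and 7 thick: stem 14 wide, and at the head a crossbar 40 wide and 14 long. The point is the middle of its length, on the stem, 3.5 above its underside. At the start it lies on the mat. 50 g, centre of mass 9 ahead of the point. Its x axis points from the handle end to the head; z is up when it lies face up.
- dropper_a: Amber dropper bottle with a blue cap, 28 across and 56 high, standing loose; origin under its centre. A bystander.
- dropper_b: Amber dropper bottle with a white cap, 28 across and 56 high, standing loose; origin under its centre. A bystander.
- tube_block: White tube block with dimples, 60 by 96 by 28 high, loose; origin under its centre. A bystander.
- counter: Grey hand-held cell counter, 70 by 50 by 25 high, loose; origin under its centre. A bystander.
- tray_corner0 (a point): The tray's lower corner at its +x, +y end (outer edge, on the underside).
- tray_corner1 (a point): The tray's lower corner at its +x, -y end (outer edge, on the underside).
- tray_corner2 (a point): The tray's lower corner at its -x, -y end (outer edge, on the underside).
- tray_corner3 (a point): The tray's lower corner at its -x, +y end (outer edge, on the underside).
Mind the look-alikes: they are no part of the job. What is shaped like the part that bears brush_mid but pink is not meant. Leave any orange look-alike of the part that bears bracket_mid alone.

How it is judged:
At the end, for the whole second after the job is handed in: Each part in its own compartment: middle within 7 mm along and 6 mm across of its place, resting height within 2.5 mm, in line with the tray within 0.1 rad, flat within 0.06 rad; all tray corners over the mat (2 mm over its edge allowed); tray flat on the bench, at rest (x of brush_mid in the frame of tray between -0.007 and 0.007 m and y of brush_mid in the frame of tray between 0.038 and 0.05 m and z of brush_mid in the frame of tray between 0.0065 and 0.0115 m and angle between the x axis of each of brush_mid, spatula_mid, bracket_mid and the x axis of tray, either way round below 0.1 rad and angle between the z axis of each of brush_mid, spatula_mid, bracket_mid and the z axis of tray, either way round below 0.06 rad and x of spatula_mid in the frame of tray between -0.007 and 0.007 m and y of spatula_mid in the frame of tray between -0.006 and 0.006 m and z of spatula_mid in the frame of tray between 0.0065 and 0.0115 m and x of bracket_mid in the frame of tray between -0.007 and 0.007 m and y of bracket_mid in the frame of tray between -0.05 and -0.038 m and z of bracket_mid in the frame of tray between 0.005 and 0.01 m and x of tray_corner0 in the frame of mat between -0.117 and 0.117 m and y of tray_corner0 in the frame of mat between -0.094 and 0.094 m and x of tray_corner1 in the frame of mat between -0.117 and 0.117 m and y of tray_corner1 in the frame of mat between -0.094 and 0.094 m and x of tray_corner2 in the frame of mat between -0.117 and 0.117 m and y of tray_corner2 in the frame of mat between -0.094 and 0.094 m and x of tray_corner3 in the frame of mat between -0.117 and 0.117 m and y of tray_corner3 in the frame of mat between -0.094 and 0.094 m and angle between tray's own z axis and vertical below 0.03 rad and linear speed of tray below 0.01 m/s and height (world z) of tray below 0.003 m); the robot touches nothing.
It fails at once if the tray is lifted off the bench (height (world z) of tray above 0.015 m).
It fails at once if the first dropper bottle is shifted by more than 15 mm or tipped (distance of dropper_a from where it was at the start of the episode above 0.015 m or angle between dropper_a's own z axis and vertical above 0.3 rad).
It fails at once if the second dropper bottle is shifted by more than 15 mm or tipped (distance of dropper_b from where it was at the start of the episode above 0.015 m or angle between dropper_b's own z axis and vertical above 0.3 rad).
It fails at once if the tube block is shifted by more than 15 mm or tipped (distance of tube_block from where it was at the start of the episode above 0.015 m or angle between tube_block's own z axis and vertical above 0.3 rad).
It fails at once if the counter is shifted by more than 15 mm or tipped (distance of counter from where it was at the start of the episode above 0.015 m or angle between counter's own z axis and vertical above 0.3 rad).
It also fails if it takes over 72 s, if anything falls off the work surface, if the arm or the gripper's body presses on something with over 40 N, if the wrist force passes 120 N, or if a joint passes its speed limit or range.

ROBOT

A 7-joint arm with a two-finger parallel gripper is mounted at the origin on the work surface. World frame = base frame: x ahead of the robot, y to its left, z up, the work surface at z = 0. Lengths are in m, angles in rad, forces in N, time in s.
With the tool pointing down it reaches from about 0.4 to 0.9 m from the base axis. Payload 5.5 kg.
Tool frame: the origin (TCP) lies midway between the tips of the shut fingers; the grasp point (between the pads) lies 19 mm behind it (manip.grip_depth is the distance from the TCP to the grasp point, in m); z points along the fingers, y is the line along which they close (so a half turn about z gives the same grasp; the last joint's range is limited). The gripper opens to 92 mm and grips with 3 to 60 N. Pads are 19 mm wide; open, the fingers measure 130 mm over their backs; the gripper's body (75 mm by 190 mm) begins 47 mm behind the grasp point.
Start: joints at [1.566, 0.501, -0.427, 1.55, 0.221, 1.138, -0.21], TCP at [0.172, -0.627, 0.199] pointing down, gripper open.
Joint ranges: [-2.88, 2.88], [-0.31, 2.03], [-1.54, 1.56], [0.2, 2.42], [-1.41, 4.55], [0.19, 2.02], [-2.57, 2.57]. Speed limits (rad/s): [2.57, 2.57, 3.14, 3.14, 3.14, 3.14, 3.14].

INTERFACE

Orientations are given as a unit quaternion [x, y, z, w].
In Python, from bench import manip, effector, viewer gives the robot as it stands. Calls block until the motion is done:
- manip.move_pose(position, orientation): joint-space move of the TCP to a pose.
- manip.servo_line(position, ori=None, vel=0.15): straight line of the TCP; ori=None keeps the orientation; vel is the mean speed in m/s.
- manip.movej(angles): joint-space move.
- effector.open_jaws() and effector.close(f_grip=None): open the fingers fully, or close them until they stop; f_grip is the grip in N (None keeps the last).
- manip.sleep(seconds).
- manip.solve_ik(position, orientation): joint angles nearest the present ones, or None.
- viewer.get_image(name): name is "scene" or "top" or "wrist"; returns the picture (384x512x3 uint8, red, green, blue); there is no depth.
- viewer.get_calibration(name): a dict with "vfov" (degrees; the focal length in pixels is half the picture's height over the tangent of half this angle, whatever the lens; pixels are square), "cx", "cy" (the principal point, pixels), "dist_coeffs" ([k1, k2, p1, p2, k3] as OpenCV has them; the pictures are not rectified), "eye" and "attitude" of the camera in the world. Camera axes: x right, y down, z forward; pixel columns grow to the right and rows downward; lengths in m; the calibration is good to about 2 mm. A picture is of the moment at which its call begins: read the wrist's pose just before it. get_calibration takes no time and is no camera call; for the wrist camera it gives the pose at the moment of the call.
A pose or a line that the arm cannot do raises manip.PlanningError and nothing moves.
- manip.hand_in(): hands the job in; it is judged then, once.
Readings, each from a call of its own:
- manip.current_clock(): time.
- manip.current_q(): joint angles.
- manip.current_joint_velocities(): joint speeds.
- manip.current_tau(): joint torques, N m.
- manip.current_tool_pos(): TCP position.
- manip.current_tcp_rot(): TCP orientation.
- manip.current_force(): force on the tool from outside, world axes, zero at the start.
- manip.current_wrist_torque(): the same for the moment, N m.
- manip.current_finger_gap(): finger opening in m.
- manip.current_gripper_force(): force on a finger pad.
Only numpy, scipy, OpenCV 4.12 (cv2) and the standard library are available. Lean on these libraries where they do the work, as an engineer would, in place of code of your own. Each camera call takes 0.05 s, during which the arm holds its last target. There are 200 camera calls.

## Working session

There is one attempt and no reset: what is moved stays moved. The work goes in short steps, each a Python script; the robot and the scene stay as the last script left them, time stands still between calls to the robot, and variables do not carry over. Pictures are saved under pics/ and viewed, at most 10 in all, crops included, and the job is handed in when it is done.

```bash
ls; mkdir -p pics
python3 - <<'E'
from bench import manip, effector, viewer
import cv2
for n in ["top","scene"]:
    im=viewer.get_image(n); cv2.imwrite(f"pics/{n}0.png",im[:,:,::-1]); print(n,viewer.get_calibration(n))
print(viewer.get_calibration("wrist"),manip.current_tcp_rot(),manip.current_tool_pos(),manip.current_clock())
E
```

```text
pics
top {'vfov': 55.416414171266595, 'cx': 250.14207545390633, 'cy': 192.94179530824425, 'dist_coeffs': array([-0.05812994,  0.        ,  0.        ,  0.        ,  0.        ]), 'eye': array([ 0.4421845 , -0.00614343,  1.11135115]), 'attitude': array([-0.70241097,  0.71067263, -0.03419594,  0.01984614])}
scene {'vfov': 53.91663057243763, 'cx': 261.94063017089337, 'cy': 193.7858243008698, 'dist_coeffs': array([0.02161444, 0.        , 0.        , 0.        , 0.        ]), 'eye': array([ 1.12569412, -0.01580094,  0.72430171]), 'attitude': array([ 0.68123651,  0.64670132, -0.24161054, -0.24355404])}
{'vfov': 71.48232127240027, 'cx': 257.6599478664239, 'cy': 189.99853347905255, 'dist_coeffs': array([-0.05212043,  0.        ,  0.        ,  0.        ,  0.        ]), 'eye': array([ 0.24202234, -0.60665806,  0.38404092]), 'attitude': array([ 0.7876842 , -0.60086173, -0.08331531,  0.10759806])} [ 9.91043613e-01  1.33535732e-01 -1.04139287e-04 -8.68209978e-04] [ 0.17177471 -0.62619262  0.1975764 ] 0.1
```

View pics/top0.png

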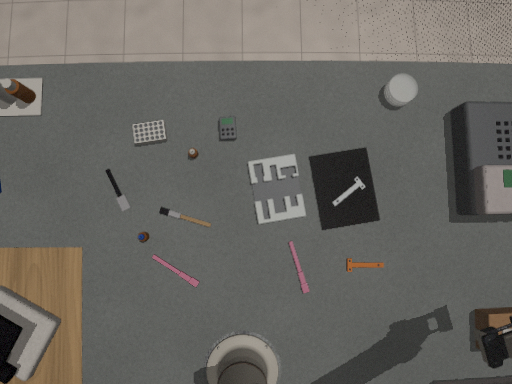

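View pics/scene0.png

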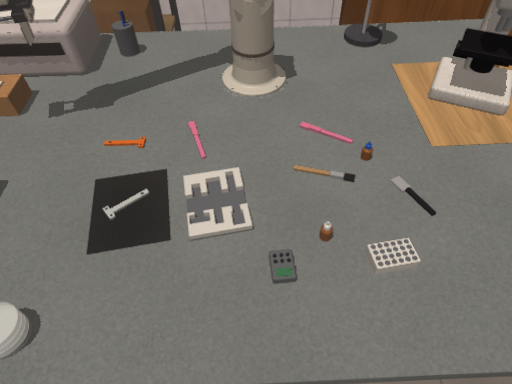

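Candidates in the top view:
- **Brush:** wooden one at (187,217). The pink ones at (175,270) and (300,267) are decoys.
- **Bracket:** aluminium one on the mat at (349,191). The orange one at (365,265) is a decoy.
- **Spatula:** (118,190), the only one.
- **Tray and mat:** tray (277,188), mat (344,188).
- **Bystanders:** bottles (143,237) and (193,153), block (150,132), counter (228,128).

Next I'll take close wrist views.

```bash
cat > h.py <<'E'
from bench import manip, effector, viewer
import cv2, numpy as np
from scipy.spatial.transform import Rotation as R
def K(c):
    f=192/np.tan(np.radians(c['vfov'])/2); return np.array([[f,0,c['cx']],[0,f,c['cy']],[0,0,1.]])
def cast(c,px,z=0.):
    p=cv2.undistortPoints(np.array(px,float).reshape(-1,1,2),K(c),c['dist_coeffs']).reshape(-1,2)
    d=R.from_quat(c['attitude']).apply(np.c_[p,np.ones(len(p))]); e=np.array(c['eye']); z=np.broadcast_to(z,len(p))
    return e+d*((z-e[2])/d[:,2])[:,None]
def quat(yaw): return (R.from_euler('z',yaw)*R.from_euler('x',np.pi)).as_quat()
def yaw_near():  # present tool yaw
    x=R.from_quat(manip.current_tcp_rot()).as_matrix()[:,0]; return np.arctan2(x[1],x[0])
def snap(name,tag):
    c=viewer.get_calibration(name); im=viewer.get_image(name); np.save(f'pics/{tag}.npy',im)
    import pickle; pickle.dump(c,open(f'pics/{tag}.pkl','wb')); return c,im
def load(tag):
    import pickle; return pickle.load(open(f'pics/{tag}.pkl','rb')),np.load(f'pics/{tag}.npy')
def st(): print('t',round(manip.current_clock(),2),'tcp',np.round(manip.current_tool_pos(),4),'yaw',round(yaw_near(),3),'gap',round(manip.current_finger_gap(),4),'F',np.round(manip.current_force(),1))
E
python3 - <<'E'
from h import *
c=viewer.get_calibration('top')
L=dict(brushhead=(165,211),brushend=(210,226),spatblade=(125,208),spatend=(108,170),brk_head=(361,184),brk_end=(335,204),tray=(277,188),mat=(344,188),dropa=(143,237),dropb=(193,153),block=(150,132),counter=(228,128),orange=(365,265),pink1=(300,267),pink2=(175,270))
for k,v in L.items(): print(k,np.round(cast(c,[v],0.01)[0],3))
w=viewer.get_calibration('wrist'); T=R.from_quat(manip.current_tcp_rot()); p=np.array(manip.current_tool_pos())
print('cam in tool',T.inv().apply(w['eye']-p),'axes\n',(T.inv()*R.from_quat(w['attitude'])).as_matrix().round(2))
for y in (0,1.57,-1.57,3.14):
  for q in ((.4,-.05,.14),(.35,-.2,.14),(.45,.2,.1),(.45,.42,.1)):
    print(y,q,manip.solve_ik(np.array(q),quat(y)) is not None,end=' ')
E
```

```text
brushhead [0.475 0.228 0.01 ]
brushend [0.428 0.093 0.01 ]
spatblade [0.485 0.349 0.01 ]
spatend [0.601 0.402 0.01 ]
brk_head [ 0.55  -0.369  0.01 ]
brk_end [ 0.49  -0.287  0.01 ]
tray [ 0.541 -0.111  0.01 ]
mat [ 0.538 -0.316  0.01 ]
dropa [0.398 0.294 0.01 ]
dropb [0.65  0.143 0.01 ]
block [0.717 0.275 0.01 ]
counter [0.727 0.036 0.01 ]
orange [ 0.304 -0.373  0.01 ]
pink1 [ 0.302 -0.176  0.01 ]
pink2 [0.299 0.198 0.01 ]
cam in tool [ 0.07291749 -0.00057083 -0.18646196] axes
 [[-0.   -0.96 -0.27]
 [ 1.   -0.   -0.  ]
 [ 0.   -0.27  0.96]]
0 (0.4, -0.05, 0.14) True 0 (0.35, -0.2, 0.14) True 0 (0.45, 0.2, 0.1) True 0 (0.45, 0.42, 0.1) True 1.57 (0.4, -0.05, 0.14) True 1.57 (0.35, -0.2, 0.14) True 1.57 (0.45, 0.2, 0.1) True 1.57 (0.45, 0.42, 0.1) True -1.57 (0.4, -0.05, 0.14) True -1.57 (0.35, -0.2, 0.14) True -1.57 (0.45, 0.2, 0.1) True -1.57 (0.45, 0.42, 0.1) True 3.14 (0.4, -0.05, 0.14) True 3.14 (0.35, -0.2, 0.14) True 3.14 (0.45, 0.2, 0.1) True 3.14 (0.45, 0.42, 0.1) True
```

Run:
```python
from h import *
manip.move_pose(np.array([.53,-.22,.17]),quat(0)); st()
c,im=snap('wrist','w1'); cv2.imwrite('pics/w1.png',cv2.resize(im[:,:,::-1],(800,600),interpolation=cv2.INTER_CUBIC))
print(c['eye'],cast(c,[(256,192)]))
```

```text
t 2.06 tcp [ 0.5296 -0.2215  0.1699] yaw -0.002 gap 0.0917 F [0.2 0.7 1. ]
[ 0.60239686 -0.22094166  0.35636961] [[ 0.49957511 -0.21844599  0.        ]]
```

View pics/w1.png

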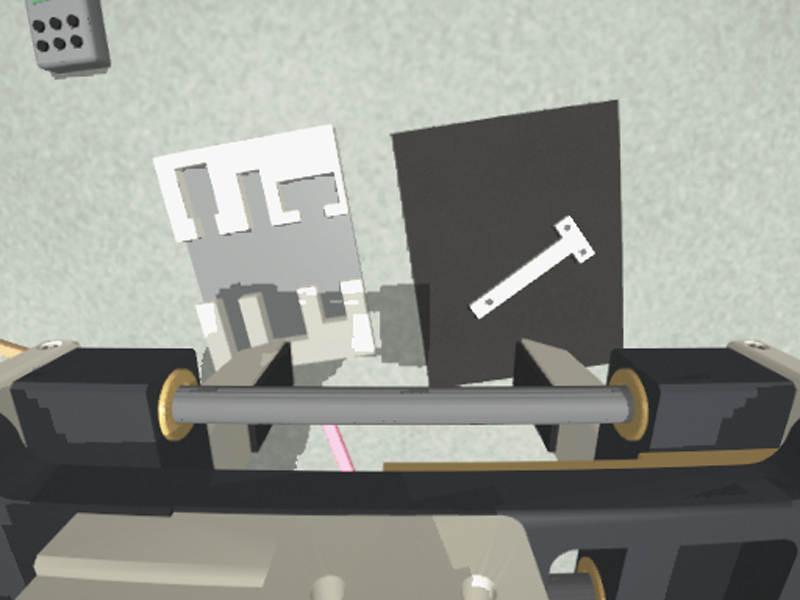

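The tray is at (263,245) with its T-slot at the top right, so tray +x points away from the robot and the bracket slot is on the mat side. The bracket runs from its end (480,310) to its crossbar (575,240). The mat corners are (391,134), (618,100), (623,363) and (430,388).

```bash
cat >> h.py <<'E'
def blob(c,mask,z,tag=''):
    """largest blob: top-plane points -> axis-wise extent (minAreaRect on the plane)"""
    n,l,s,_=cv2.connectedComponentsWithStats(mask.astype(np.uint8)); k=1+np.argmax(s[1:,4])
    cn=max(cv2.findContours((l==k).astype(np.uint8),cv2.RETR_EXTERNAL,cv2.CHAIN_APPROX_NONE)[0],key=cv2.contourArea)[:,0]
    P=cast(c,cn,z)[:,:2]; r=cv2.minAreaRect((P*1000).astype(np.float32)); b=cv2.boxPoints(r)/1000
    e=b[1]-b[0],b[2]-b[1]; u=max(e,key=np.linalg.norm); L=np.linalg.norm(u); u=u/L
    print(tag,'centre',(np.array(r[0])/1000).round(4),'L,W',np.round([L,min(map(np.linalg.norm,e))],4),'ang',round(np.arctan2(u[1],u[0]),3),'npx',s[k,4])
    return P,np.array(r[0])/1000,u
def polymask(im,poly):
    m=np.zeros(im.shape[:2],np.uint8); cv2.fillPoly(m,[np.array(poly,np.int32)],1); return m>0
E
python3 - <<'E'
from h import *
c,im=load('w1'); s=1/1.5625
g=im.astype(int)
mat=[(391,134),(618,100),(623,363),(430,388)]
m=polymask(im,[(x*s,y*s) for x,y in [(405,145),(610,110),(615,350),(450,370)]])
P,ce,u=blob(c,m&(g.min(2)>110),.007,'bracket')
# head side: wider spread
v=np.array([-u[1],u[0]]); d=(P-ce)@u; w=(P-ce)@v
hd=1 if np.ptp(w[d>0.04])>np.ptp(w[d<-.04]) else -1; u=u*hd; v=v*hd
st_=((P-ce)@u); wm=((P-ce)@v)[(st_>-.04)&(st_<.02)]; print('head dir',u,np.arctan2(u[1],u[0]),'stem off',wm.min(),wm.max())
print('mat',cast(c,[(x*s,y*s) for x,y in mat]).round(4))
t=[(153,158),(332,125),(375,353)]
C=cast(c,[(x*s,y*s) for x,y in t],.018)[:,:2]; print('tray top',C.round(4),np.linalg.norm(C[1]-C[0]),np.linalg.norm(C[2]-C[1]))
E
```

```text
bracket centre [ 0.5246 -0.3276] L,W [0.1132 0.0424] ang -0.902 npx 1253
head dir [ 0.6201969  -0.78444624] -0.9018027 stem off -0.008259098299111272 0.009292517729661762
mat [[ 0.6388 -0.2118  0.    ]
 [ 0.6662 -0.3942  0.    ]
 [ 0.437  -0.429   0.    ]
 [ 0.4126 -0.2465  0.    ]]
tray top [[ 0.6219 -0.024 ]
 [ 0.6438 -0.1673]
 [ 0.4564 -0.1964]] 0.14492835042563548 0.18963786418187453
```

Sizes check out: tray 145×190 mm, bracket 113×42 mm, mat 184×231 mm. I'll grasp the bracket and take a look while it's held over the tray.

```bash
cat >> h.py <<'E'
TY=0.154; TC=np.array([.5392,-.1102])
def t2w(x,y,T=None,ty=None):
    T=TC if T is None else T; a=TY if ty is None else ty
    return T+R.from_euler('z',a).as_matrix()[:2,:2]@np.array([x,y])
def pick(xy,yaw,z,f=25,up=.07):
    manip.move_pose(np.r_[xy,up],quat(yaw)); manip.servo_line(np.r_[xy,z],vel=.12); st()
    effector.close(f); st(); manip.servo_line(np.r_[xy,up],vel=.2); st()
E
python3 - <<'E'
from h import *
u=np.array([.6202,-.7844]); xy=np.array([.5246,-.3276])+.006*u
pick(xy,-.902,.002)
p=t2w(.006,-.044); manip.move_pose(np.r_[p,.07],quat(TY)); st()
c,im=snap('wrist','w2'); cv2.imwrite('pics/w2.png',cv2.resize(im[:,:,::-1],(800,600),interpolation=cv2.INTER_CUBIC))
E
```

```text
t 3.52 tcp [ 0.5291 -0.3322  0.0027] yaw -0.901 gap 0.0919 F [ 0.1 -0.4  0.2]
t 4.97 tcp [ 0.5283 -0.3323  0.002 ] yaw -0.902 gap 0.0001 F [-0.   0.5 -1. ]
t 5.46 tcp [ 0.5287 -0.3327  0.0708] yaw -0.902 gap 0.0003 F [ 0.  -0.8 -0.3]
t 6.21 tcp [ 0.551  -0.1533  0.0689] yaw 0.152 gap 0.0007 F [ 0.5 -1.3 -0.3]
```

View pics/w2.png

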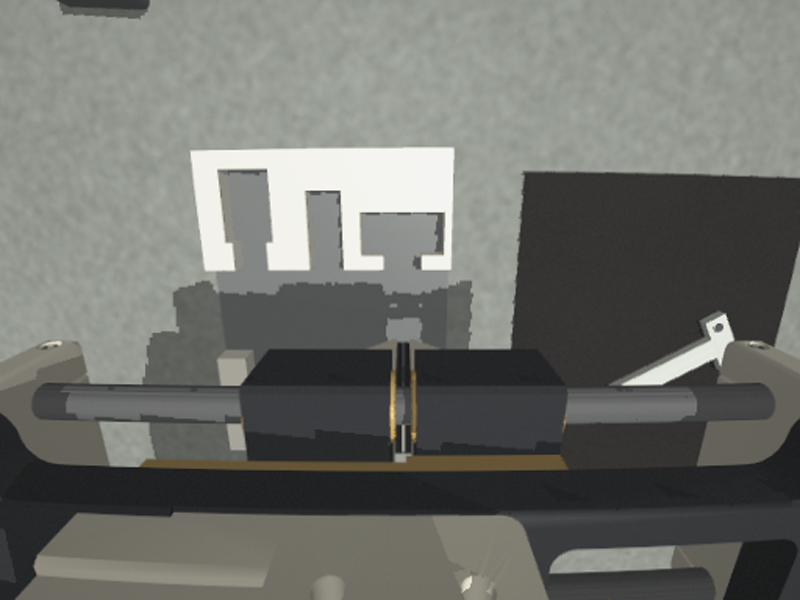

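Run:
```python
from h import *
c,im=load('w2'); s=1/1.5625
P=lambda L,z: cast(c,[(x*s,y*s) for x,y in L],z).round(4)[:,:2]
print('crossbar far corners',P([(722,311),(734,347),(700,322)],.007))
print('tray',P([(191,151),(454,148),(452,270),(203,271)],.018))
print('mat TL',P([(524,172)],0))
effector.open_jaws(); manip.move_pose(np.array([.42,-.33,.12]),quat(0)); st()
c,im=snap('wrist','w3'); cv2.imwrite('pics/w3.png',im[:250,150:450,::-1].repeat(2,0).repeat(2,1))
```

```text
crossbar far corners [[ 0.5758 -0.3575]
 [ 0.5531 -0.3753]
 [ 0.5664 -0.3451]]
tray [[ 0.6217 -0.0244]
 [ 0.644  -0.1665]
 [ 0.5775 -0.1776]
 [ 0.555  -0.0332]]
mat TL [[ 0.6388 -0.2119]]
t 8.62 tcp [ 0.4211 -0.3287  0.1201] yaw 0.002 gap 0.0916 F [ 0.1 -0.2 -0.5]
```

View pics/w3.png

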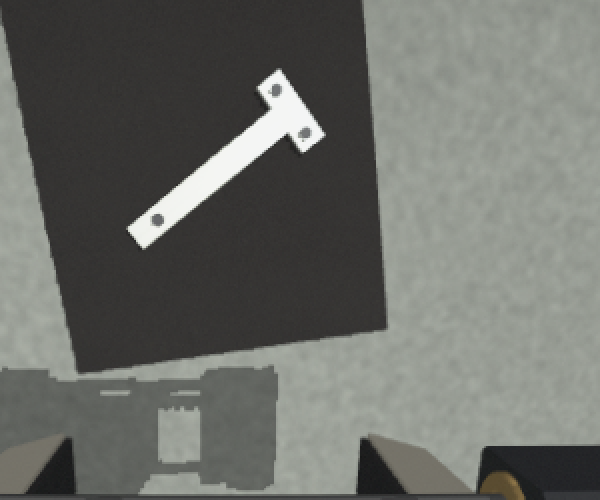

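The close-up shows the bracket still on the mat, with its crossbar at image (290,110) and its end at (145,235). I'll compare its position with the first measurement.

Run:
```python
from h import *
c,im=load('w3'); g=im.astype(int)
m=polymask(im,[(155,0),(328,0),(338,160),(195,180)])
for z in (0.,.007,.02):
    P,ce,u=blob(c,m&(g.min(2)>110),z,f'bracket z={z}')
print(cast(c,np.array([[276,90],[305,133],[157,219]])/2+[150,0],.007).round(4), cast(c,np.array([[78,373],[386,328]])/2+[150,0],0).round(4))
c1,im1=load('w1')
m=polymask(im1,[(x/1.5625,y/1.5625) for x,y in [(405,145),(610,110),(615,350),(450,370)]])&(im1.astype(int).min(2)>110)
for z in (0.,.007,.02): blob(c1,m,z,f'w1 z={z}')
print(manip.current_tau().round(2))
```

```text
bracket z=0.0 centre [ 0.526  -0.3274] L,W [0.1158 0.0419] ang -0.922 npx 1969
bracket z=0.007 centre [ 0.5252 -0.3274] L,W [0.1132 0.041 ] ang -0.922 npx 1969
bracket z=0.02 centre [ 0.5239 -0.3275] L,W [0.1083 0.0392] ang -0.922 npx 1969
[[ 0.5647 -0.3588  0.007 ]
 [ 0.544  -0.3745  0.007 ]
 [ 0.5004 -0.2962  0.007 ]] [[ 0.4123 -0.2459  0.    ]
 [ 0.4398 -0.4275  0.    ]]
w1 z=0.0 centre [ 0.523  -0.3297] L,W [0.1154 0.0433] ang -0.902 npx 1253
w1 z=0.007 centre [ 0.5246 -0.3276] L,W [0.1132 0.0424] ang -0.902 npx 1253
w1 z=0.02 centre [ 0.5275 -0.3236] L,W [0.109  0.0408] ang -0.902 npx 1253
[ 1.110e+00 -4.467e+01 -7.190e+00 -2.357e+01  4.000e-02 -3.000e-02
 -0.000e+00]
```

Run:
```python
from h import *
u=np.array([np.cos(-.912),np.sin(-.912)]); xy=np.array([.525,-.3275])+.006*u
manip.move_pose(np.r_[xy,.05],quat(-.912)); manip.servo_line(np.r_[xy,.004],vel=.12)
f0=manip.current_force()[2]
for z in np.arange(.003,-.009,-.001):
    manip.servo_line(np.r_[xy,z],vel=.02); f=manip.current_force()[2]; print(round(z,3),manip.current_tool_pos()[2].round(4),f.round(1),manip.current_force()[:2].round(1))
    if abs(f-f0)>4: break
c,im=snap('wrist','w4'); cv2.imwrite('pics/w4.png',im[150:330,100:420,::-1].repeat(2,0).repeat(2,1)); st()
```

```text
0.003 0.0038 -0.1 [ 0.6 -0.5]
0.002 0.0021 0.6 [-0.6  0.4]
0.001 0.0009 0.2 [0. 1.]
0.0 -0.0001 -0.7 [-0.5 -0.2]
-0.001 -0.0011 0.8 [-0.7 -0.2]
-0.002 -0.0021 -0.2 [-0.3 -0. ]
-0.003 -0.0031 -0.4 [-0.7  0. ]
-0.004 -0.0041 1.3 [ 0.4 -0.5]
-0.005 -0.0051 -0.2 [-0.   0.2]
-0.006 -0.0061 0.0 [0.6 0.4]
-0.007 -0.0071 0.5 [-0.5  0.4]
-0.008 -0.0081 -0.2 [-0.6  0.3]
t 13.18 tcp [ 0.5286 -0.3323 -0.0081] yaw -0.912 gap 0.0919 F [-0.1  0.8  0.6]
```

View pics/w4.png

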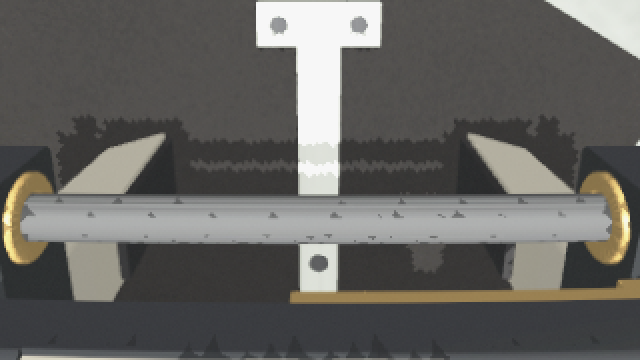

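The bracket is centred between the jaws: fingers at about x=175 and 458, stem at 318. No contact at -8 mm, so the real tips sit higher than the reported TCP. I'll keep probing down to contact.

Run:
```python
from h import *
xy=np.array(manip.current_tool_pos()[:2])
for z in np.arange(-.0095,-.03,-.0015):
    manip.servo_line(np.r_[xy,z],vel=.03); f=manip.current_force()[2]; print(round(z,4),manip.current_tool_pos()[2].round(4),f.round(1))
    if abs(f)>3: break
st()
```

```text
-0.0095 -0.0097 -0.2
-0.011 -0.0111 0.8
-0.0125 -0.0127 -0.5
-0.014 -0.0141 -0.6
-0.0155 -0.0156 -0.5
-0.017 -0.0171 0.3
-0.0185 -0.0186 -0.6
-0.02 -0.0201 -0.6
-0.0215 -0.0216 -0.4
-0.023 -0.0231 -0.1
-0.0245 -0.0247 0.9
-0.026 -0.0262 -0.5
-0.0275 -0.0276 -0.1
-0.029 -0.0278 9.3
t 16.68 tcp [ 0.5287 -0.3323 -0.0278] yaw -0.912 gap 0.092 F [-2.9  1.1  9.3]
```

Contact is at reported z = -0.0278, so true tip height ≈ reported + 0.028. Sideways centring is good. I'll grasp with that correction.

```bash
cat >> h.py <<'E'
Z0=-.0278   # reported TCP z when tips touch the bench
E
python3 - <<'E'
from h import *
xy=np.array(manip.current_tool_pos()[:2])
manip.servo_line(np.r_[xy,Z0+.0015],vel=.05); st()
effector.close(25); st(); manip.servo_line(np.r_[xy,.05],vel=.2); st()
if manip.current_finger_gap()>.008:
    p=t2w(.006,-.044); manip.move_pose(np.r_[p,.04],quat(TY)); manip.servo_line(np.r_[p,.02],vel=.1); st()
    c,im=snap('wrist','w5'); cv2.imwrite('pics/w5.png',im[60:360,50:450,::-1].repeat(2,0).repeat(2,1));
E
```

```text
t 16.93 tcp [ 0.529  -0.3325 -0.0261] yaw -0.912 gap 0.0921 F [-0.   0.6 -0.3]
t 18.12 tcp [ 0.5287 -0.3323 -0.0263] yaw -0.912 gap 0.0137 F [ 0.2 -0.2  0.1]
t 18.65 tcp [ 0.5284 -0.3325  0.0498] yaw -0.912 gap 0.0136 F [-0.4  0.4 -0.9]
t 19.76 tcp [ 0.5507 -0.1536  0.0188] yaw 0.152 gap 0.0134 F [ 0.  -0.  -0.9]
```

View pics/w5.png

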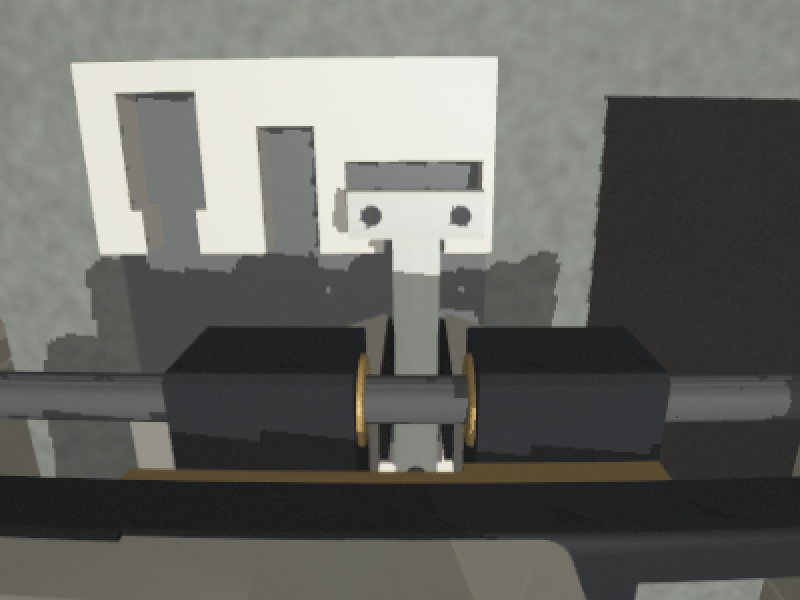

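The bracket is held over its slot. Its crossbar's far edge runs (349,190)–(484,190), and the slot's far edge (345,162)–(482,162). I'll check the alignment in numbers.

Run:
```python
from h import *
c,im=load('w5'); f=lambda L,z: (cast(c,np.array(L)/2+[50,60],z)[:,:2]-TC)@R.from_euler('z',TY).as_matrix()[:2,:2]
print('bar far corners',f([(349,190),(484,190)],.0521),'want x=.056 y=-.024,-.064')
print('bar near',f([(484,237)],.0521),'want x .042')
print('slot',f([(345,162),(482,162)],.018),'want .061,-.020/-.068')
print('tray far corners',f([(72,64),(497,57)],.018),'want .095,+-.072')
print('stem sides',f([(392,265),(440,265)],.0521))
print('tool in tray',(np.array(manip.current_tool_pos()[:2])-TC)@R.from_euler('z',TY).as_matrix()[:2,:2])
```

```text
bar far corners [[ 0.05573139 -0.02511912]
 [ 0.05563437 -0.06395977]] want x=.056 y=-.024,-.064
bar near [[ 0.04174657 -0.06439326]] want x .042
slot [[ 0.06054171 -0.01976531]
 [ 0.06041606 -0.06732944]] want .061,-.020/-.068
tray far corners [[ 0.09456572  0.07231315]
 [ 0.09499697 -0.07135661]] want .095,+-.072
stem sides [[ 0.03322047 -0.03717595]
 [ 0.03318614 -0.05151337]]
tool in tray [ 0.00543647 -0.04453502]
```

Run:
```python
from h import *
p=np.array(manip.current_tool_pos()[:2])+R.from_euler('z',TY).as_matrix()[:2,:2]@np.array([.0005,.0005])
manip.servo_line(np.r_[p,-.0215],vel=.1); st(); effector.open_jaws(); st(); manip.servo_line(np.r_[p,.05],vel=.25)
manip.move_pose(np.array([.44,.27,.15]),quat(0)); st()
c,im=snap('wrist','w6'); cv2.imwrite('pics/w6.png',cv2.resize(im[:,:,::-1],(800,600),interpolation=cv2.INTER_CUBIC))
```

```text
t 20.38 tcp [ 0.5512 -0.1525 -0.0226] yaw 0.154 gap 0.0137 F [-0.6  0.3 -0.6]
t 21.68 tcp [ 0.5518 -0.1528 -0.0215] yaw 0.154 gap 0.0921 F [ 0.5 -0.7  0. ]
t 23.75 tcp [0.4406 0.2686 0.1494] yaw -0.002 gap 0.0919 F [-0.2 -1.6  0.2]
```

View pics/w6.png

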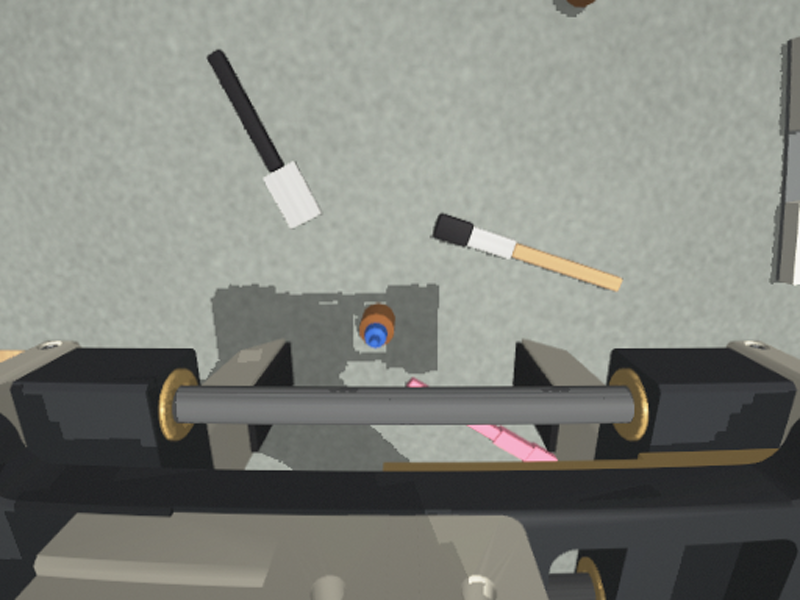

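The wooden brush runs from its head (452,228) to its handle end (621,284). The spatula runs from its handle end (215,57) to its blade (293,195). dropper_a is at (376,330), and the pink decoy is separate.

Run:
```python
from h import *
c,im=load('w6'); hsv=cv2.cvtColor(im,cv2.COLOR_RGB2HSV); s=1/1.5625
box=lambda a,b,d,e: polymask(im,np.array([(a,b),(d,b),(d,e),(a,e)])*s)
P,w,u=blob(c,box(480,230,650,310)&(hsv[:,:,1]>80),.01,'wood')
u=u if u[1]>0 else -u
print('brush mid(wood)',w+.032*u,'ang',np.arctan2(u[1],u[0]))
H,h,_=blob(c,box(420,200,480,260)&(im.max(2)<80),.01,'head'); A=H[np.argsort(H@u)[-6:]]
d=h-w; print('head dir ang',np.arctan2(d[1],d[0]),'dist',np.linalg.norm(d),'want ~.098; mid from head',h-.066*d/np.linalg.norm(d))
P,w,u=blob(c,box(190,30,290,175)&(im.max(2)<80),.01,'sp handle'); u=u if u[0]<0 else -u
print('spat mid',w+.022*u,np.arctan2(u[1],u[0]))
B,b,_=blob(c,box(255,150,335,240)&(im.min(2)>195),.004,'blade'); d=b-w; print('dir',np.arctan2(d[1],d[0]),np.linalg.norm(d),'want .068; mid from blade',b-.046*d/np.linalg.norm(d))
```

```text
wood centre [0.4464 0.1369] L,W [0.0941 0.0116] ang 1.263 npx 661
brush mid(wood) [0.4561372 0.167362 ] ang 1.2630212
head centre [0.4762 0.2306] L,W [0.028  0.0194] ang 1.255 npx 367
head dir ang 1.2630158262651818 dist 0.09833608273741948 want ~.098; mid from head [0.45623917 0.16768223]
sp handle centre [0.5638 0.3843] L,W [0.0915 0.013 ] ang 0.457 npx 906
spat mid [0.54405437 0.37464755] -2.6849406
blade centre [0.5029 0.3557] L,W [0.0436 0.0282] ang 0.462 npx 827
dir -2.7013531405337874 0.06727448005453879 want .068; mid from blade [0.54455416 0.37528211]
```

```bash
cat >> h.py <<'E'
def cyc(mid,ang,off,hz,tx,ty,yaw,rel):
    u=np.array([np.cos(ang),np.sin(ang)]); xy=mid+off*u
    manip.move_pose(np.r_[xy,.03],quat(ang)); manip.servo_line(np.r_[xy,Z0+hz],vel=.12); st()
    effector.close(25); st(); manip.servo_line(np.r_[xy,.04],vel=.2); g=manip.current_finger_gap()
    if g<.008: raise SystemExit('missed')
    p=t2w(tx,ty); manip.move_pose(np.r_[p,.03],quat(yaw)); manip.servo_line(np.r_[p,Z0+rel+.012],vel=.12)
    a=np.array(manip.current_tool_pos()[:2]); st(); manip.servo_line(np.r_[p,Z0+rel],vel=.06); manip.sleep(.2); st()
E
python3 - <<'E'
from h import *
cyc(np.array([.4562,.1675]),1.263,.004,.0025,.004,.044,TY,.0073)
p=np.array(manip.current_tool_pos()[:2])
effector.open_jaws(); st(); manip.servo_line(np.r_[p,.04],vel=.25); st()
E
```

```text
t 25.46 tcp [ 0.4575  0.172  -0.0249] yaw 1.264 gap 0.0918 F [-0.6 -0.3 -0.5]
t 26.68 tcp [ 0.4574  0.1713 -0.0253] yaw 1.263 gap 0.0114 F [-0.4  0.1 -0.5]
t 28.61 tcp [ 0.536  -0.0647 -0.0089] yaw 0.156 gap 0.0115 F [-0.4  0.6 -0.7]
t 29.16 tcp [ 0.5365 -0.0662 -0.0203] yaw 0.154 gap 0.0117 F [-0.1  0.4  0.2]
t 30.48 tcp [ 0.5364 -0.0661 -0.0205] yaw 0.154 gap 0.0916 F [0.3 0.7 0.5]
t 30.88 tcp [ 0.5375 -0.0665  0.0413] yaw 0.154 gap 0.0916 F [ 0.2 -0.6  0.1]
```

Run:
```python
from h import *
cyc(np.array([.5443,.375]),-2.692,0,.0042,0,0,TY-np.pi,.0152)
p=np.array(manip.current_tool_pos()[:2])
effector.open_jaws(); st(); manip.servo_line(np.r_[p,.04],vel=.25); st()
v=t2w(-.09,0); manip.move_pose(np.r_[v,.09],quat(TY)); st()
c,im=snap('wrist','w7'); cv2.imwrite('pics/w7.png',cv2.resize(im[:,:,::-1],(800,600),interpolation=cv2.INTER_CUBIC))
```

```text
t 33.58 tcp [ 0.5436  0.3747 -0.0249] yaw -2.692 gap 0.092 F [ 0.9 -1.   1.6]
t 34.8 tcp [ 0.5443  0.375  -0.0236] yaw -2.692 gap 0.0116 F [ 0.6 -1.3  0.9]
t 37.44 tcp [ 0.5388 -0.1093 -0.0012] yaw -2.986 gap 0.0116 F [ 0.6  0.2 -0.5]
t 37.99 tcp [ 0.5394 -0.1102 -0.0123] yaw -2.988 gap 0.0113 F [ 0.  -0.2  0.9]
t 39.32 tcp [ 0.5392 -0.1102 -0.0126] yaw -2.988 gap 0.0917 F [ 0.4  0.1 -0.8]
t 39.67 tcp [ 0.5403 -0.1104  0.0412] yaw -2.988 gap 0.0921 F [-0.3 -0.2 -0.6]
t 42.01 tcp [ 0.4502 -0.1239  0.0898] yaw 0.155 gap 0.0919 F [-0.2  0.3 -0.2]
```

View pics/w7.png

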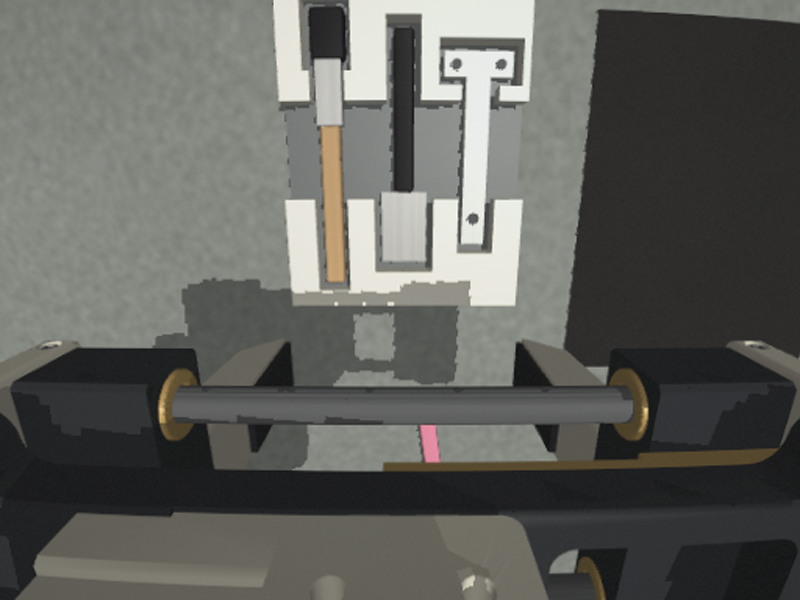

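All three parts are seated: brush (330,150), spatula (403,150), bracket (475,150). Next, push the tray with the open fingers on its two blocks along the +y side.

Run:
```python
from h import *
yaw=TY-np.pi/2; D=np.array([-.0005,-.2102])
p0=t2w(0,.11); p1=t2w(0,.083); p2=t2w(0,.082)+D
z=Z0+.004
manip.move_pose(np.r_[p0,.04],quat(yaw)); manip.servo_line(np.r_[p0,z],vel=.15); st()
manip.servo_line(np.r_[p1,z],vel=.06); st()
m=p1+.5*(p2-p1); manip.servo_line(np.r_[m,z],vel=.07); st()
manip.servo_line(np.r_[p2,z],vel=.07); st()
manip.servo_line(np.r_[p2+.03*(t2w(0,1)-t2w(0,0)),z],vel=.15)
b=np.array(manip.current_tool_pos()[:2]); manip.servo_line(np.r_[b,.05],vel=.25)
v=t2w(-.06,0)+D; manip.move_pose(np.r_[v,.14],quat(TY)); st()
c,im=snap('wrist','w8'); cv2.imwrite('pics/w8.png',cv2.resize(im[:,:,::-1],(800,600),interpolation=cv2.INTER_CUBIC))
```

```text
t 44.55 tcp [ 0.5223 -0.0023 -0.0237] yaw -1.418 gap 0.0917 F [0.2 0.5 0.7]
t 45.15 tcp [ 0.5265 -0.0287 -0.0237] yaw -1.418 gap 0.092 F [-0.3  0.4  0.1]
t 46.81 tcp [ 0.5263 -0.1312 -0.0239] yaw -1.415 gap 0.0919 F [-0.3  5.   2.6]
t 48.47 tcp [ 0.5264 -0.2359 -0.024 ] yaw -1.415 gap 0.0918 F [-0.5  5.6  4.8]
t 50.58 tcp [ 0.479  -0.3289  0.1389] yaw 0.153 gap 0.092 F [0.1 0.5 0.2]
```

View pics/w8.png

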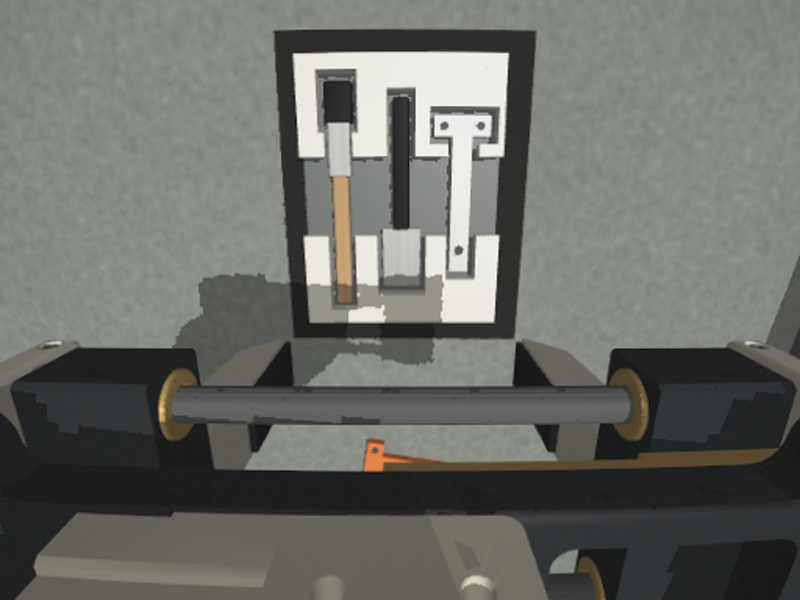

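The tray stands within the mat, with black margins visible on all four sides: tray corners (293,53), (508,53), (498,322) and (302,322). Before handing in I'll check the numbers from this same picture.

```bash
cat > chk.py <<'E'
from h import *
c,im=load('w8'); f=lambda L,z: cast(c,np.array(L)/1.5625,z)[:,:2]
T=f([(293,53),(508,53),(498,322),(302,322)],.018); M=f([(275,31),(536,31),(513,338),(294,338)],0)
ct=T.mean(0); x=(T[0]+T[1]-T[2]-T[3]); a=np.arctan2(x[1],x[0]); mx=M[0]+M[1]-M[2]-M[3]; am=np.arctan2(mx[1],mx[0])
Rm=lambda a:R.from_euler('z',a).as_matrix()[:2,:2]
print('tray size',np.linalg.norm(T[0]-T[1]),np.linalg.norm(T[1]-T[2]),'yaws',a,am)
print('tray corners in mat',((T-M.mean(0))@Rm(am)).round(4).tolist(),'mat size',np.linalg.norm(M[0]-M[1]),np.linalg.norm(M[1]-M[2]))
g=lambda L,z: ((f(L,z)-ct)@Rm(a)).round(4).tolist()
print('brush far/near ends',g([(338,82),(345,303)],.014)); print('spat end/blade end',g([(400,97),(401,288)],[.014,.008])); print('brk',g([(463,113),(457,272)],.011))
E
python3 chk.py
```

```text
tray size 0.14413266533272204 0.19018326013215572 yaws 0.149248229927006 0.146906399754039
tray corners in mat [[0.0952, 0.0754], [0.0959, -0.0687], [-0.0942, -0.0737], [-0.0952, 0.0795]] mat size 0.18371619539972434 0.2301470906152832
brush far/near ends [[0.0773, 0.0429], [-0.081, 0.0429]]
spat end/blade end [[0.0676, 0.0003], [-0.0703, -0.0007]]
brk [[0.0579, -0.0441], [-0.0566, -0.0439]]
```

```bash
python3 -c "
from h import *
print(manip.hand_in()); st()"
```

```text
the job is handed in; nothing more can be done
None
the job is handed in; nothing more can be done
```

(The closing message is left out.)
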